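Load the small reagent bottle into the spring clamp

ROBOT

A 6-joint arm with a two-finger parallel gripper is mounted at the origin on a cart in front of the work surface, level with it; the furniture and walls round the work are solid. World frame = base frame: x ahead of the robot, y to its left, z up, the work surface at z = 0. Lengths are in m, angles in rad, forces in N, time in s.
With the tool pointing down it reaches from about 0.275 to 0.75 m from the base axis. Payload 10.2 kg.
Tool frame: the origin (TCP) lies on the front face of the gripper's body, between the roots of the fingers; the fingertips stand 73 mm ahead of it and the grasp point (between the pads) lies 54 mm ahead of it; z points along the fingers, y is the line along which they close (so a half turn about z gives the same grasp; the last joint's range is limited). The gripper opens to 85 mm and grips with 20 to 120 N. Pads are 22 mm wide; open, the fingers measure 114 mm over their backs; the gripper's body (76 mm by 85 mm) begins 54 mm behind the grasp point. The pads swing forward as they close: fully open they stand 13 mm farther back than shut.
Start: joints at [-1.437, 0.313, 1.498, -0, 1.331, -0.223], TCP at [0.183, -0.492, 0.304] pointing down, gripper open.
Joint ranges: [-2.94, 2.94], [-0.97, 2.17], [0.19, 2.56], [-1.23, 4.37], [0.02, 3.11], [-2.88, 2.88]. Speed limits (rad/s): [2.39, 2.39, 3.01, 3.14, 3.14, 3.14].

INTERFACE

Orientations are given as a unit quaternion [w, x, y, z].
In Python, from station import ctrl, optics, workorder gives the robot as it stands.
- The arm moves only by the shell command python3 -m jog 'ROWS' [OPENING] [FORCE]. ROWS is text: rows parted by semicolons, each of 4 numbers parted by spaces: the shift along the tool's x, y, z in mm, then the turn about the tool's z in rad. A call has 1 to 20 rows; each row shifts and turns the commanded pose from where the row before left it, along the tool's axes as they then stand; what a row does not reach is not made up. A row lasts 1/12 s, in which the tool goes at most 41.7 mm and 7.16 degrees, less where a joint would pass 70% of its speed; a pose out of reach is approached as far as the arm can. A call with a gripper value outside its range is refused whole. OPENING is the opening, from 0 (shut) to 1 (fully open), set as the call begins (- or left out, the last holds). The fingers move at their own pace and stop on an object; FORCE is the grip in N (left out, the last holds). Time passes only in rows, so rows that do not move let the fingers close. It gives the time, the measured TCP pose, the force, the opening and the grip force at its end, in the units of the state.
- ctrl.state(): the state, without advancing time (a new reading comes with each control period).
- optics.camera(name): name is "scene" or "top"; returns a dict with "frame" (420x560x3 uint8, red, green, blue), "z_map" (420x560 float32, m along the optical axis (not along the pixel's ray), 0 where there is no reading), "fov_y" (degrees; the focal length in pixels is half the picture's height over the tangent of half this angle, whatever the lens; pixels are square), "cx", "cy" (the principal point, pixels), "eye" and "orientation" of the camera in the world. Camera axes: x right, y down, z forward; pixel columns grow to the right and rows downward; lengths in m; the calibration is good to about 2 mm. A picture is of the moment at which its call begins.
- workorder.finish_job(): hands the job in; it is judged then, once.
The state is a dict: "clock": time; "q": joint angles; "qvel": joint speeds; "effort": joint torques, N m; "tool_pos": TCP position; "orientation": TCP orientation; "force": force on the tool from outside, world axes, zero at the start; "wrist_torque": the same for the moment, N m; "gripper_width": opening from 0.0 (shut) to 1.0 (fully open); "grip_force": force on a finger pad.
Only numpy, scipy, OpenCV 4.12 (cv2) and the standard library are available. Lean on these libraries where they do the work, as an engineer would, in place of code of your own. Each camera call takes 0.05 s, during which the arm holds its last target. There are 200 camera calls.

TASK

Pick up the smallest of the three capped reagent bottles and load it upright into the spring clamp: press the clamp's sprung gate back with the bottle itself, lower the bottle all the way to the clamp's base between the gate and the low V-shaped stop, and let go, so that the gate closes on it and holds it against the stop. Leave the other two bottles standing where they are.

Things in the scene. Friction and masses are not known exactly. Their poses are not given: they have to be found in the camera images.
- small_bottle_mid (a point): The smallest of the three capped bottles: round straight body 46 mm in diameter up to 70 mm, cap 28 mm wide above, 85 mm tall, about 90 g. This point: on its axis, half-way up (42.5 mm above its underside), z up. Grip it across the body at any yaw, 50 to 65 mm above its underside, fingertips at least 32 mm above it, so that the fingers stay over the gate; fingers closing along the gate's travel swivel it least.
- clamp_seat (a point): Where the middle of the bottle's underside belongs, on the pocket floor of the fixed clamp (top of its aluminium base, 176 x 90 mm, 10 mm thick). z up; x (level) points from the stop to the gate. The black V-shaped stop on the -x side is 12 mm high above the floor, its block reaches to x = -47 mm, and it touches a 46 mm bottle standing here. Behind the gate are two spring barrels, 20 mm high, to x = 115 mm.
- gate (a joint): Upright grey sprung gate, 66 mm wide in y, 10 mm thick, top 27 mm above the floor. 0 = rest: its face is at seat x = +6 mm, in the bottle's way; slides toward seat +x, at most 0.042 m. Spring: 2.4 N plus 0.12 N per mm, toward 0. About 0.017 with the bottle clamped at the seat; the bottle comes down behind the stop at 0.020 to 0.036 and, once let go, is shoved back to the seat by the gate.
- medium_bottle: A capped reagent bottle that is not to be used: round, 56 mm in diameter, 103 mm tall. Origin: centre of its underside, z up.
- tall_bottle: A capped reagent bottle that is not to be used: round, 60 mm in diameter, 129 mm tall, the tallest. Origin: centre of its underside, z up.

How it is judged:
On the way:
1. the bottle, still off the clamp's floor and over the clamp, presses the gate back by more than 12 mm (value of joint gate above 0.012 m and z of small_bottle_mid in the frame of clamp_seat between 0.0485 and 0.075 m and horizontal distance between small_bottle_mid and clamp_seat below 0.04 m), for 0.1 s.
At the end, for the whole second after the job is handed in: The small bottle stands upright (within 8 degrees) on the clamp's floor (within 5 mm), within 12 mm of the seat point, at rest, with the gate closed on it (gate 10 to 26 mm from its rest position) (horizontal distance between small_bottle_mid and clamp_seat below 0.012 m and z of small_bottle_mid in the frame of clamp_seat between 0.038 and 0.0475 m and angle between small_bottle_mid's own z axis and vertical below 0.14 rad and value of joint gate between 0.01 and 0.026 m and linear speed of small_bottle below 0.02 m/s); the robot touches nothing.
It fails at once if the medium bottle is shifted by more than 40 mm or tipped (distance of medium_bottle from where it was at the start of the episode above 0.04 m or angle between medium_bottle's own z axis and vertical above 0.4 rad).
It fails at once if the tall bottle is shifted by more than 40 mm or tipped (distance of tall_bottle from where it was at the start of the episode above 0.04 m or angle between tall_bottle's own z axis and vertical above 0.4 rad).
It also fails if it takes over 40 s, if anything falls off the work surface, if the arm or the gripper's body presses on something with over 40 N, if the wrist force passes 120 N, or if a joint passes its speed limit or range.

## Working session

There is one attempt and no reset: what is moved stays moved. The work goes in short steps, Python scripts to look and compute and a shell command to move; the robot and the scene stay as the last step left them, time stands still between calls to the robot, and variables do not carry over. Pictures are saved under pics/ and viewed, at most 10 in all, crops included, and the job is handed in when it is done.

```bash
mkdir -p pics; cat > h.py <<'E'
import numpy as np, cv2
from scipy.spatial.transform import Rotation as R
from station import ctrl, optics, workorder
def cam(n):
    c=optics.camera(n); f=210/np.tan(np.radians(c['fov_y'])/2)
    if c['frame'].shape[0]!=420: print(c['frame'].shape)
    w,x,y,z=c['orientation']; M=R.from_quat([x,y,z,w]).as_matrix()
    v,u=np.mgrid[0:420,0:560]
    d=np.dstack([(u-c['cx'])/f,(v-c['cy'])/f,np.ones_like(u)])
    P=(d*c['z_map'][...,None])@M.T+np.array(c['eye'])
    P[c['z_map']<=0]=np.nan
    return c['frame'],P,c
E
python3 - <<'E'
from h import *
for n in('scene','top'):
    f,P,c=cam(n); cv2.imwrite(f'pics/{n}0.png',f[...,::-1]); np.save(f'{n}0.npy',P)
    print(n,c['eye'],c['orientation'],c['fov_y'],c['cx'],c['cy'])
print(ctrl.state())
E
```

```text
scene [-0.30512882  0.64951238  0.68959254] [ 0.19206668 -0.34580345  0.79915401 -0.4526403 ] 46.899656948401905 277.0512194851602 204.36742286448975
top [ 0.34693213 -0.07384579  0.90129975] [ 0.06875307 -0.69462026  0.71351846 -0.06055676] 55.07502312246377 276.0383127145107 206.87406530148152
{'clock': 0.1, 'q': array([-1.43740179e+00,  3.13411188e-01,  1.49838805e+00,  5.29798318e-06,
        1.33100223e+00, -2.23368370e-01]), 'qvel': array([ 0.00219426,  0.00010129, -0.00264545,  0.00015304, -0.00105774,
        0.00077169]), 'effort': array([ 2.24342097e-03, -4.12899721e+01, -2.60141605e+01, -2.18715968e-04,
        3.02300694e-03,  9.19666860e-06]), 'tool_pos': array([ 0.18333649, -0.49178322,  0.30337334]), 'orientation': array([-6.03677546e-04,  9.84132104e-01,  1.77436289e-01,  2.97513479e-05]), 'force': array([-0.15487475,  0.57288213,  0.44267675]), 'wrist_torque': array([-0.01372367,  0.01348782,  0.04445375]), 'grip_force': 0.0, 'gripper_width': 0.9992182166927662}
```

View pics/scene0.png

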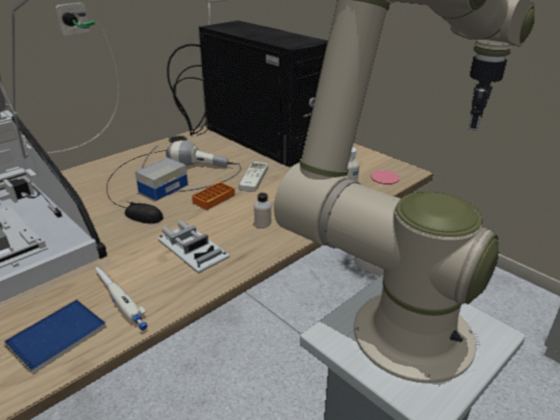

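View pics/top0.png

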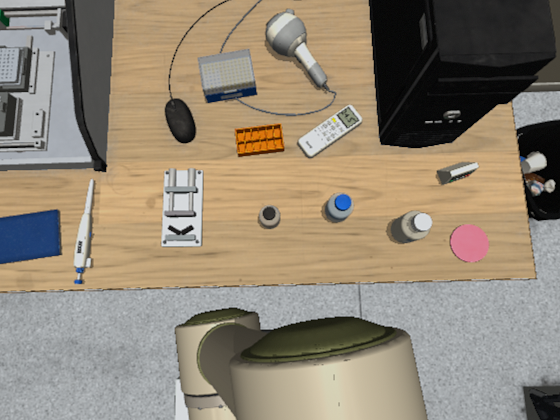

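The top view shows the clamp at about (182,207), with its V-stop at the bottom (182,235) and its barrels at the top. The bottles are dark-capped (268,215), blue-capped (340,206) and white-capped (415,225). I'll check their heights and measure the clamp next.

```bash
python3 - <<'E'
from h import *
P=np.load('top0.npy')
for n,(u,v) in dict(dark=(268,215),blue=(340,206),white=(415,225)).items():
    Q=P[v-28:v+28,u-30:u+30].reshape(-1,3); z=np.nanmax(Q[:,2])
    T=Q[Q[:,2]>z-.006]; c,r=cv2.minEnclosingCircle(T[:,:2].astype(np.float32))
    print(n,'h',z,'cap centre',np.round(c,4),'d',2*r,len(T))
Q=P[160:255,150:215]; z=Q[...,2]
m=((z>.006)&(z<.05)).astype(np.uint8)
pts=Q[m>0]
b=pts[(pts[:,2]>.007)&(pts[:,2]<.014)]
r=cv2.minAreaRect(b[:,:2].astype(np.float32)); print('base',r,np.median(b[:,2]))
hi=pts[pts[:,2]>.0335]; print('gate',cv2.minAreaRect(hi[:,:2].astype(np.float32)),len(hi),hi[:,2].max(), hi[:,:2].mean(0))
st=pts[(pts[:,2]>.019)&(pts[:,2]<.025)]; 
for lo,hi_ in((.019,.025),(.027,.033)):
    s=pts[(pts[:,2]>lo)&(pts[:,2]<hi_)]; print(lo,len(s),np.round(s.min(0),3),np.round(s.max(0),3))
f=cv2.imread('pics/top0.png')[155:260,145:295]; cv2.imwrite('pics/crop0.png',cv2.resize(f,None,fx=5,fy=5,interpolation=cv2.INTER_CUBIC))
E
```

```text
dark h 0.08803212582998865 cap centre [ 0.4875 -0.0517] d 0.026370633393526077 128
blue h 0.10617584302530936 cap centre [ 0.5028 -0.2029] d 0.03282541781663895 197
white h 0.13174649986132303 cap centre [ 0.4542 -0.3498] d 0.03567245602607727 248
base ((0.5178358554840088, 0.14553748071193695), (0.09054756909608841, 0.17521974444389343), 89.13200378417969) 0.009872336643506119
gate ((0.5282913446426392, 0.1447898894548416), (0.06483334302902222, 0.06505214422941208), 89.6836929321289) 148 0.040629424826370886 [0.509528   0.14449681]
0.019 406 [0.443 0.11  0.019] [0.604 0.178 0.025]
0.027 378 [0.495 0.111 0.027] [0.605 0.18  0.033]
```

View pics/crop0.png

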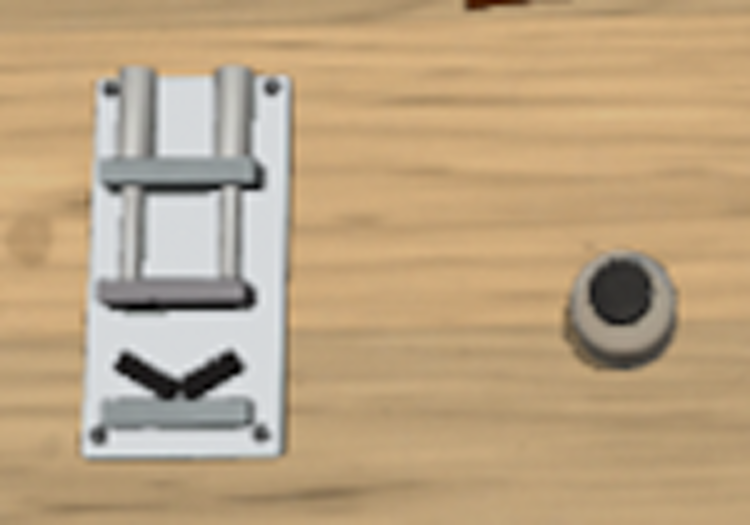

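The heights and cap sizes identify the dark cap as the small bottle (85 mm), at (0.4875, -0.0517). Several clamp features agree on the seat: block end 0.443 + 47 and barrel end 0.605 - 115 both give x≈0.490, with y≈0.145, yaw≈0 and x axis along world +x. First I'll turn the tool so its y lies along world x.

```bash
python3 -m jog '0 0 0 -0.12;0 0 0 -0.12;0 0 0 -0.12;0 0 0 -0.12;0 0 0 -0.12;0 0 0 -0.12;0 0 0 -0.12;0 0 0 -0.12;0 0 0 -0.12;0 0 0 -0.12;0 0 0 -0.014;0 0 0 0' 1 30
```

```text
clock: 1.1
tool_pos: [0.1833, -0.4919, 0.3036]
orientation: [-0.0, 0.708, 0.706, 0.0]
force: [1.0, -0.3, 0.0]
gripper_width: 1.001
grip_force: 0.0
```

```bash
python3 -m jog '31 22 0 0;31 22 0 0;31 22 0 0;31 22 0 0;31 22 0 0;31 22 0 0;31 22 0 0;31 22 0 0;31 22 0 0;31 22 0 0;31 22 0 0;31 22 0 0;31 22 0 0;37 18 0 0;0 0 0 0;0 0 0 0'; python3 - <<'E'
from h import *
f,P,c=cam('scene'); cv2.imwrite('pics/scene1.png',f[...,::-1])
f,P,c=cam('top'); cv2.imwrite('pics/top1.png',f[...,::-1])
s=ctrl.state(); print(s['tool_pos'],s['orientation'],s['q'])
E
```

```text
clock: 2.43
tool_pos: [0.4877, -0.0504, 0.3036]
orientation: [-0.0, 0.707, 0.707, -0.0]
force: [-0.3, -0.2, -0.1]
gripper_width: 0.996
grip_force: 0.0
[ 0.4871177  -0.05239962  0.30376046] [-9.69387573e-05  7.07839000e-01  7.06373770e-01 -1.94680025e-04] [-3.46724903e-01  2.35787551e-01  1.59960160e+00 -2.79495011e-04
  1.30654469e+00 -3.44579709e-01]
```

View pics/scene1.png

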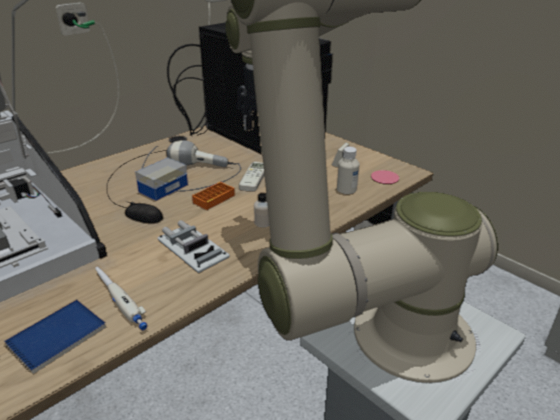

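The scene view shows the small bottle at (262,210), partly hidden by the arm. The path down to it looks clear. I'll cross-check the bottle's axis and the clamp using the first scene view.

```bash
python3 - <<'E'
from h import *
from scipy.optimize import least_squares
for n in('scene0','top0'):
    P=np.load(n+'.npy').reshape(-1,3)
    near=P[np.hypot(P[:,0]-.4875,P[:,1]+.0517)<.045]
    b=near[(near[:,2]>.015)&(near[:,2]<.06)]
    for r in (.023,):
        s=least_squares(lambda p:np.hypot(b[:,0]-p[0],b[:,1]-p[1])-r,[.4875,-.0517],loss='soft_l1',f_scale=.002)
        print(n,'body axis',s.x,len(b))
    t=near[near[:,2]>.082]; print('top z',np.nanmedian(t[:,2]),t[:,:2].mean(0),'desk',np.nanmedian(near[near[:,2]<.01][:,2]))
    g=P[(abs(P[:,0]-.5)<.1)&(abs(P[:,1]-.145)<.05)]
    h=g[(g[:,2]>.0345)&(g[:,0]<.53)]; print('gate top',h.min(0),h.max(0))
    fl=g[(g[:,2]>.007)&(g[:,2]<.013)]; r=cv2.minAreaRect(fl[:,:2].astype(np.float32)); print('base',r)
E
```

```text
scene0 body axis [ 0.48314789 -0.05102342] 291
top z 0.08371790577023663 [ 0.48059748 -0.04895835] desk -0.7486531701135077
gate top [0.4880489  0.11874403 0.03452129] [0.50095545 0.18120486 0.03827159]
base ((0.5100193619728088, 0.14839282631874084), (0.0898129940032959, 0.17721237242221832), 89.30670928955078)
top0 body axis [ 0.48805047 -0.05151572] 134
top z 0.08474935822027513 [ 0.48716953 -0.05157428] desk -0.0001313418914841158
gate top [0.49658748 0.11374654 0.03453101] [0.50622627 0.17733614 0.04062942]
base ((0.5149776935577393, 0.14558078348636627), (0.09054756909608841, 0.16950277984142303), 89.13200378417969)
```

The two views agree to about 5 mm in x and 2 mm in y, and the seat-to-bottle offset matches in both: about (+1, +198) mm. That's well inside the 19 mm per side of finger slack, so I'll go down and grip.

```bash
python3 -m jog '1 -1 30 0;0 0 35 0;0 0 35 0;0 0 30 0;0 0 25 0;0 0 20 0;0 0 12 0;0 0 7 0;0 0 0 0;0 0 0 0'; python3 -m jog '0 0 0 0;0 0 0 0;0 0 0 0;0 0 0 0;0 0 0 0;0 0 0 0;0 0 0 0;0 0 0 0;0 0 0 0;0 0 0 0;0 0 0 0;0 0 0 0' 0.2 35; python3 -c "
from h import *
s=ctrl.state();print(s['clock'],s['tool_pos'],s['gripper_width'],s['grip_force'])"
```

```text
clock: 3.37
tool_pos: [0.4864, -0.0518, 0.1104]
orientation: [0.0, 0.708, 0.706, 0.0]
force: [-0.7, 0.2, 0.1]
gripper_width: 0.999
grip_force: 0.0
clock: 4.37
tool_pos: [0.4866, -0.051, 0.1106]
orientation: [0.001, 0.707, 0.707, 0.0]
force: [-1.6, -0.5, 6.4]
gripper_width: 0.532
grip_force: 35.3
4.3667 [ 0.48662345 -0.05104584  0.11062678] 0.5324037180937247 35.3303861618042
```

```bash
python3 -m jog '0 0 -10 0;0 0 -20 0;0 0 -20 0;0 0 -10 0;10 0 0 0;22 -4 0 0;30 -6 0 0;30 -6 0 0;30 -6 0 0;30 -4 0 0;25 -4 0 0;15 0 0 0;5.5 0 0 0;0 0 0 0;0 0 0 0;0 0 0 0'; python3 - <<'E'
from h import *
s=ctrl.state(); print(s['tool_pos'],s['force'],s['gripper_width'],s['grip_force'])
f,P,c=cam('scene'); cv2.imwrite('pics/scene2.png',cv2.resize(f[130:300,120:330,::-1],None,fx=3.5,fy=3.5))
f,P,c=cam('top'); cv2.imwrite('pics/top2.png',cv2.resize(f[140:280,120:280,::-1],None,fx=4,fy=4))
E
```

```text
clock: 5.7
tool_pos: [0.4564, 0.1458, 0.1696]
orientation: [-0.0, 0.707, 0.707, -0.0]
force: [0.1, -0.3, -0.5]
gripper_width: 0.533
grip_force: 36.0
[0.45636953 0.14582243 0.16959376] [ 0.1439324  -0.33650553 -0.50901099] 0.5328824140966179 35.996877551078796
```

View pics/scene2.png

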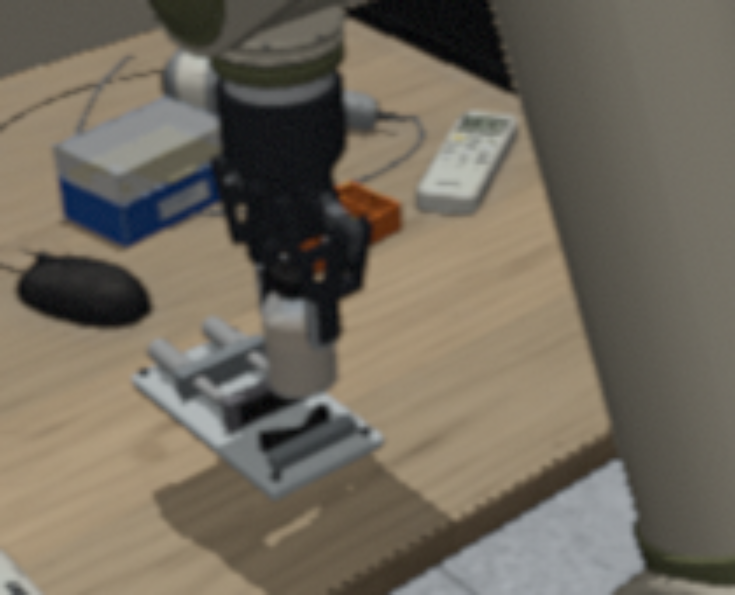

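The bottle hangs upright at crop (300,350), over the clamp and short of the gate. Next I lower it to about 18 mm over the floor (stop 12 mm, gate 27 mm) and press towards +x.

```bash
python3 -m jog '0.7 0 10 0;0 0 11 0;0 0 10 0;0 0 0 0;0 0 0 0'; python3 -m jog '0 5 0 0;0 5 0 0;0 5 0 0;0 5 0 0;0 5 0 0;0 5 0 0;0 5 0 0;0 4 0 0;0 3 0 0;0 0 0 0;0 0 0 0;0 0 0 0'; python3 - <<'E'
from h import *
s=ctrl.state(); print(s['tool_pos'],s['force'],s['wrist_torque'])
f,P,c=cam('scene'); cv2.imwrite('pics/scene3.png',cv2.resize(f[180:300,130:280,::-1],None,fx=5,fy=5))
E
```

```text
clock: 6.22
tool_pos: [0.4562, 0.1471, 0.1383]
orientation: [-0.0, 0.707, 0.707, -0.001]
force: [0.4, -0.8, -1.2]
gripper_width: 0.53
grip_force: 36.0
clock: 7.22
tool_pos: [0.4981, 0.1472, 0.1387]
orientation: [-0.0, 0.707, 0.707, -0.001]
force: [-6.2, -0.5, 2.1]
gripper_width: 0.533
grip_force: 36.2
[0.49810846 0.14721301 0.13873401] [-6.16146433 -0.46794275  2.14527036] [-0.23451416  1.07090811 -0.02243411]
```

View pics/scene3.png

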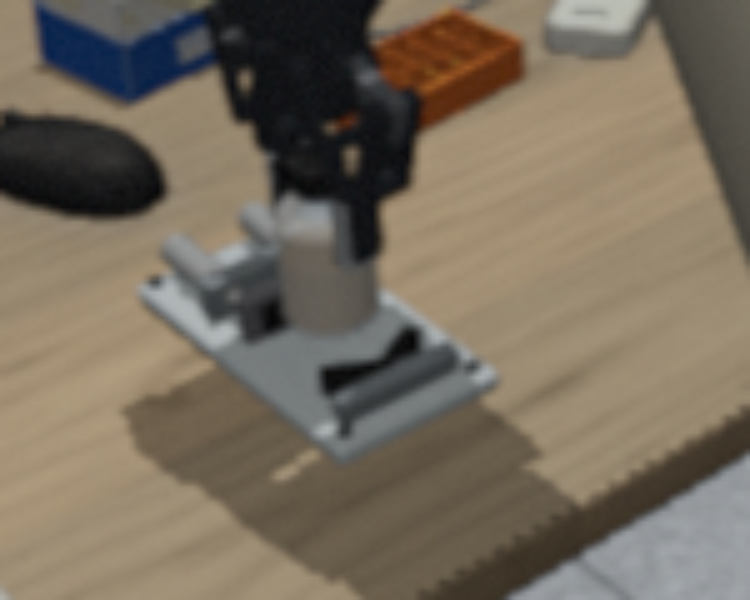

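The gate is pushed back at crop (260,310), with the bottle upright between gate and stop. The 6.2 N push implies about 28–32 mm of travel. I'll ease back 2 mm and lower.

```bash
python3 -m jog '0 -2 0 0;0 0 4 0;0 0 4 0;0 0 4 0;0 0 3 0;0 0 0 0;0 0 0 0'; python3 -m jog '0 0 1 0;0 0 1 0;0 0 1 0;0 0 0 0;0 0 0 0'
```

```text
clock: 7.85
tool_pos: [0.4956, 0.1474, 0.1232]
orientation: [-0.001, 0.707, 0.707, -0.001]
force: [-4.5, -0.1, -2.4]
gripper_width: 0.527
grip_force: 36.1
clock: 8.27
tool_pos: [0.496, 0.1474, 0.1207]
orientation: [-0.0, 0.707, 0.707, -0.0]
force: [-5.6, 0.7, 1.2]
gripper_width: 0.528
grip_force: 36.5
```

```bash
python3 -m jog '0 0 1 0;0 0 0 0;0 0 0 0'; python3 -m jog '0 0 1 0;0 0 0 0;0 0 0 0'
```

```text
clock: 8.52
tool_pos: [0.496, 0.1474, 0.1206]
orientation: [-0.0, 0.707, 0.707, -0.0]
force: [-9.0, -0.1, 11.2]
gripper_width: 0.533
grip_force: 37.3
clock: 8.77
tool_pos: [0.496, 0.1474, 0.1206]
orientation: [-0.0, 0.707, 0.707, -0.0]
force: [-13.7, -0.4, 22.4]
gripper_width: 0.53
grip_force: 38.4
```

The bottle bottoms out at TCP z 0.1206, exactly grip height plus 10 mm, so it's on the floor. I'll relieve the pressure and open in stages.

```bash
python3 -m jog '0 0 -2 0;0 0 0 0' - 20; python3 -m jog '0 0 0 0;0 0 0 0;0 0 0 0;0 0 0 0' 0.65; python3 -m jog '0 -4 0 0;0 -4 0 0;0 0 0 0;0 0 0 0;0 0 0 0;0 0 0 0;0 0 0 0;0 0 0 0' 1;  python3 -m jog '0 0 -10 0;0 0 -20 0;0 0 -30 0;0 0 -30 0;0 0 -30 0;-30 0 -10 0;-30 0 0 0;-40 0 0 0;-40 0 0 0;-40 0 0 0;-20 0 0 0;0 0 0 0;0 0 0 0'; python3 - <<'E'
from h import *
f,P,c=cam('top'); np.save('top4.npy',P); a=cv2.resize(f[150:260,140:230,::-1],None,fx=4.5,fy=4.5)
f,P,c=cam('scene'); np.save('scene4.npy',P);b=cv2.resize(f[190:300,140:230,::-1],None,fx=4.5,fy=4.5)
cv2.imwrite('pics/fin4.png',cv2.hconcat([a,b])[:,:800])
for n in('top4','scene4'):
    P=np.load(n+'.npy').reshape(-1,3); g=P[(abs(P[:,0]-.485)<.05)&(abs(P[:,1]-.147)<.05)]
    t=g[(g[:,2]>.088)]; print(n,'cap',np.round(np.median(t,0),4),t[:,2].max(),len(t))
E
```

```text
clock: 8.93
tool_pos: [0.496, 0.1474, 0.1211]
orientation: [-0.0, 0.707, 0.707, -0.0]
force: [-3.8, -0.1, 2.5]
gripper_width: 0.532
grip_force: 36.5
clock: 9.27
tool_pos: [0.4963, 0.1473, 0.1209]
orientation: [-0.0, 0.707, 0.707, -0.0]
force: [-4.4, -0.1, 1.0]
gripper_width: 0.648
grip_force: 2.4
clock: 9.93
tool_pos: [0.4885, 0.1472, 0.1209]
orientation: [0.0, 0.707, 0.707, 0.0]
force: [-0.3, 0.3, -0.4]
gripper_width: 0.999
grip_force: 0.0
clock: 11.02
tool_pos: [0.4883, -0.0535, 0.2515]
orientation: [0.0, 0.708, 0.706, 0.0]
force: [-0.3, 0.6, -0.0]
gripper_width: 0.998
grip_force: 0.0
top4 cap [0.4956 0.1526 0.0961] 0.10028160182927404 48
scene4 cap [0.4846 0.1493 0.0942] 0.09785543658472262 85
```

View pics/fin4.png

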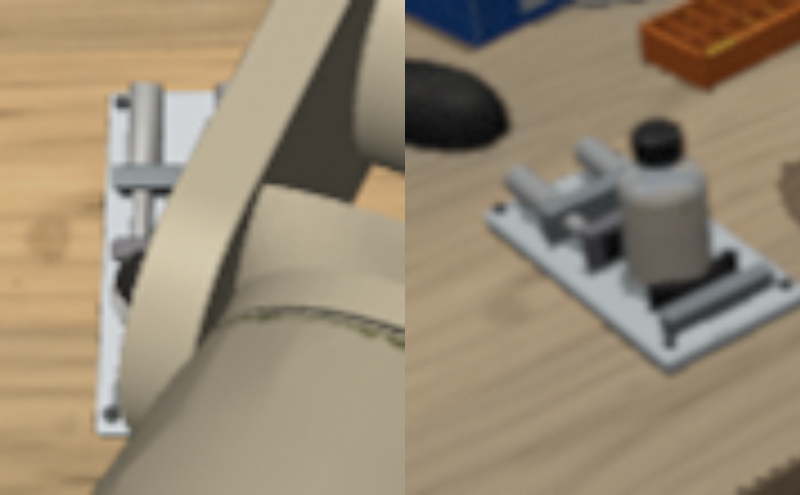

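The right half of the picture shows the bottle upright at crop (665,220), seated in the V-stop with the gate closed on it. Its cap top is at 0.095 m, as expected. The left half is mostly hidden by the arm, and the gripper is well clear.

```bash
python3 -c "
from station import workorder
print(workorder.finish_job())"
```

```text
the job is handed in; nothing more can be done
None
```

The smallest bottle is standing upright in the clamp with the gate closed on it against the V-stop, the other two bottles were not touched, and the job was handed in at about 11 s; no verdict was returned.

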